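# Set the hold timer of the valve leak-test bench and start the test

### The arm

A 7-joint arm with a two-finger parallel gripper is mounted at the origin on the work surface. World frame = base frame: x ahead of the robot, y to its left, z up, the work surface at z = 0. Lengths are in m, angles in rad, forces in N, time in s.
With the tool pointing down it reaches from about 0.35 to 0.9 m from the base axis. Payload 7.2 kg.
Tool frame: the origin (TCP) lies at the very end of the fingers, on their centre line; the grasp point (between the pads) lies arm.hold_point_z behind it (arm.hold_point_z is the distance from the TCP to the grasp point, in m); x points along the fingers, y is the direction in which the jaws open and shut, and the axes are right-handed (so a half turn about x gives the same grasp; the last joint's range is limited). The gripper opens to 85 mm and grips with 20 to 120 N. Pads are 22 mm wide; open, the fingers measure 114 mm over their backs; the gripper's body (76 mm by 85 mm) begins 54 mm behind the grasp point. The pads swing forward as they close: fully open they stand 13 mm farther back than shut.
Start: joints at [-1.38, 0.411, -0.013, 1.596, 0.006, 1.134, -0.082], TCP at [0.16, 0.604, 0.231] pointing down, gripper open.
Joint ranges: [-2.95, 2.95], [-0.29, 1.99], [-1.47, 1.44], [0.14, 2.54], [-1.03, 4.17], [0.13, 1.85], [-2.86, 2.86]. Speed limits (rad/s): [2.39, 2.39, 3.01, 3.01, 3.14, 3.14, 3.14].

### API

Orientations are given as a rotation vector (axis times angle).
In Python, from bench import arm, optics gives the robot as it stands.
- The arm moves only by the shell command python3 -m creep 'ROWS' [OPENING] [FORCE]. ROWS is JSON, a list that holds one entry, the list of rows, each a list of 6 numbers: the shift along the tool's x, y, z in mm, then the turn, a rotation vector about the tool's x, y, z in degrees. In form: [[[tx, ty, tz, rx, ry, rz], ...]]. A call has 1 to 12 rows; each row is the pose to reach, as a shift and turn from the pose commanded when the call began, along the tool's axes at that moment; what a row does not reach only later rows make up. A row lasts 1/8 s, in which the tool goes at most 62.5 mm and 10.7 degrees, less where a joint would pass 70% of its speed; a pose out of reach is approached as far as the arm can. A call with a gripper value outside its range is refused whole. OPENING is the gripper's target within -1 to 1 (fully open at 1, half-way at 0, shut at -1), set as the call begins (- or left out, the last holds). The fingers move at their own pace and stop on an object; FORCE is the grip in N (left out, the last holds). Time passes only in rows, so rows that repeat a pose let the fingers close. It gives the time, the measured TCP pose, the force and the opening at its end, in the units of the state.
- arm.read_state(): the state, without advancing time (a new reading comes with each control period).
- optics.grab_frame(name): name is "scene" or "top"; returns the picture (420x560x3 uint8, red, green, blue); there is no depth.
- optics.camera_info(name): a dict with "vertical_fov" (degrees; the focal length in pixels is half the picture's height over the tangent of half this angle, whatever the lens; pixels are square), "cx", "cy" (the principal point, pixels), "dist_coeffs" ([k1, k2, p1, p2, k3] as OpenCV has them; the pictures are not rectified), "world_from_camera" (4x4, takes a point from camera to world coordinates). Camera axes: x right, y down, z forward; pixel columns grow to the right and rows downward; lengths in m; the calibration is good to about 2 mm. A picture is of the moment at which its call begins. camera_info takes no time and is no camera call.
- arm.sign_off(): hands the job in, once; it reports no verdict.
The state is a dict: "t": time; "joint_pos": joint angles; "joint_vel": joint speeds; "joint_torque": joint torques, N m; "position": TCP position; "tcp_rot": TCP orientation; "force": force on the tool from outside, world axes, zero at the start; "torque": the same for the moment, N m; "grip_width": opening from 0.0 (shut) to 1.0 (fully open).
Only numpy, scipy, OpenCV 4.12 (cv2) and the standard library are available. Lean on these libraries where they do the work, as an engineer would, in place of code of your own. Each camera call takes 0.05 s, during which the arm holds its last target. There are 200 camera calls.

### The job

Wind the bench timer's black knob clockwise until its orange pointer is past the red top mark, then turn it back down until the pointer bears on the screw of the brass set stop: you should feel it seat firmly, but do not force it. Let go of the knob so that the pointer stays resting on the screw, and only then press the red mushroom button down, firmly but without leaning on it, and let it come back up. Do not touch the brass stop itself, and leave the other parts on the bench where they are.

Things in the scene. Friction and masses are not known exactly. Their poses are not given: they have to be found in the camera images.
- timer: Grey steel timer box fixed to the bench, 130 x 130 mm, 60 mm high, with a white dial (124 mm across) on its top. Origin: centre of its underside, z up, which is also the dial's axis. The red top mark is at the dial's edge in the box's +x direction. Minutes grow clockwise (seen from above) towards the top mark, so lower settings lie anticlockwise of it.
- knob: Black knob on the dial axis, origin on it 62 mm above the bench. It turns with an even drag of 0.12 N m while moving and stays where it is left. It begins 0.35 to 0.65 rad anticlockwise of the top mark; a hard end lies 0.35 rad clockwise past the mark. Its orange pointer, 6 mm wide, 66 to 72 mm above the bench, runs along the knob's own +x from the hub out to 54 mm.
- knob_grip (a point): Point on the knob's axis in its grip bar, 96 mm above the bench. The bar is 52 mm long (along the knob's x, in line with the pointer), 16 mm wide (grip it across this) and 38 mm high: its top is 112 mm and its lower edge 74 mm above the bench. Keep fingertips above 78 mm to clear pointer and stop.
- pointer_tip (a point): Point on the pointer's centre line, 50 mm out from the knob's axis. The pointer is past the top mark when this point's y in the timer box's frame is below -2 mm (a turn of 0.04 rad past the mark).
- stop: Brass set stop, origin on the dial axis 62 mm above the bench, its block on its own +x. It is clamped 0.95 to 1.4 rad anticlockwise of the top mark, below the pointer. It is sprung: it gives 1 mm per 5 N at the screw (50 mm radius), so 5 N is 0.25 N m on top of the knob's drag and about 0.02 rad of turn. The robot must not touch it.
- stop_block (a point): Centre of the stop's brass block: 14 mm radially, 8 mm wide, 12 mm high (top 75 mm above the bench), 50 mm from the dial axis. The pointer seats when it presses on the stop's screw with more than 2 N for 0.3 s (aim at 4 to 6 N); more than 10 N forces the stop and is a fault. After release the knob's drag keeps up to 2.4 N of it.
- stop_face (a point): Middle of the block's clockwise face (towards the pointer). Here a rubber-tipped steel trim screw, 6 mm thick, stands out towards the pointer by 2 to 9 mm as last calibrated; how far is not measured, it must be felt. The pointer's side face meets the screw's end.
- control_box: Steel control box fixed to the bench, 100 x 110 mm, 60 mm high, with the red mushroom button in the middle of its top. Origin: centre of its underside.
- button (a joint): How far the red mushroom button is pressed down, in m: 0 up, 0.007 the end of its travel. Its spring takes 2 N to start and 7 N at the end. The press counts when it has been deeper than 0.004 for 0.1 s; a force above 20 N is too much.
- button_top (a point): Centre of the top of the button's red head (40 mm across, 92 mm above the bench when up; it moves straight down).
- lever_grip: Bystander, loose: steel lever grip lying on the bench, about 160 mm long. Origin at its underside.
- fill_adaptor: Bystander, loose: brass fill adaptor, 38 mm across, 50 mm high. Origin under its centre.
- nozzle: Bystander, loose: black plastic discharge nozzle standing on its wide end, 56 mm across, 90 mm high. Origin under its centre.
- check_valve: Bystander, loose: squat chrome check valve, 54 mm across, 48 mm high. Origin under its centre.
- spanner: Bystander, loose: steel spanner lying on the bench, about 200 mm long.
Things that resemble listed ones, but are neither listed nor needed, are in the scene too. Leave any purple look-alike of the control_box alone.

How it is judged:
By the outcome, as a careful person would: the job done as asked, in the order asked, and still so for the second after the job is handed in, with the robot touching nothing.
It also fails if it takes over 67 s, if anything falls off the work surface, if the arm or the gripper's body presses on something with over 40 N, if the wrist force passes 120 N, or if a joint passes its speed limit or range.

## Working session

There is one attempt and no reset: what is moved stays moved. The work goes in short steps, Python scripts to look and compute and a shell command to move; the robot and the scene stay as the last step left them, time stands still between calls to the robot, and variables do not carry over. Pictures are saved under pics/ and viewed, about 8 in all and at most 12, crops included, and the job is handed in when it is done.

```bash
ls; mkdir -p pics; python3 - <<'E'
from bench import arm, optics
import cv2
print(arm.read_state(), arm.hold_point_z)
for n in("scene","top"):
    print(n, optics.camera_info(n)); cv2.imwrite(f"pics/{n}0.png",optics.grab_frame(n)[:,:,::-1])
E
```

```text
pics
{'t': 0.0, 'joint_pos': array([-1.38019271,  0.41190104, -0.01272139,  1.59707955,  0.00561092,
        1.13434449, -0.08216675]), 'joint_vel': array([-1.24286202e-03, -6.83681871e-06, -1.58544816e-03,  1.37992330e-03,
        4.62147380e-04, -7.85699616e-04,  1.05772799e-03]), 'joint_torque': array([ 1.42754166e-04, -6.00622773e+01,  6.81676716e-01, -2.99418390e+01,
        1.36151750e-02,  1.08748733e-02, -1.88495380e-05]), 'position': array([0.15985775, 0.60366155, 0.23043782]), 'tcp_rot': array([ 0.20177435,  1.56132864, -0.20444172]), 'force': array([-0.1992987 , -0.2299524 , -0.50731673]), 'torque': array([ 0.00477371, -0.00742928,  0.00711201]), 'grip_width': 0.9994969460673153} 0.0187
scene {'vertical_fov': 49.84469637534226, 'cx': 276.6442941063203, 'cy': 211.34581908323412, 'dist_coeffs': array([0.0407754, 0.       , 0.       , 0.       , 0.       ]), 'world_from_camera': array([[-0.72835087,  0.4567468 , -0.51077135,  1.21247707],
       [ 0.68495564,  0.50541419, -0.5247783 ,  0.60899747],
       [ 0.01846028, -0.73207845, -0.68097016,  0.93648121],
       [ 0.        ,  0.        ,  0.        ,  1.        ]])}
top {'vertical_fov': 42.95295649781741, 'cx': 292.1559237384904, 'cy': 210.5620950174041, 'dist_coeffs': array([0.04927537, 0.        , 0.        , 0.        , 0.        ]), 'world_from_camera': array([[-0.01753006, -0.98789227,  0.15414787,  0.34974209],
       [-0.9997321 ,  0.01964894,  0.01223289, -0.03508074],
       [-0.01511362, -0.15389213, -0.98797206,  1.58142083],
       [ 0.        ,  0.        ,  0.        ,  1.        ]])}
```

View pics/scene0.png

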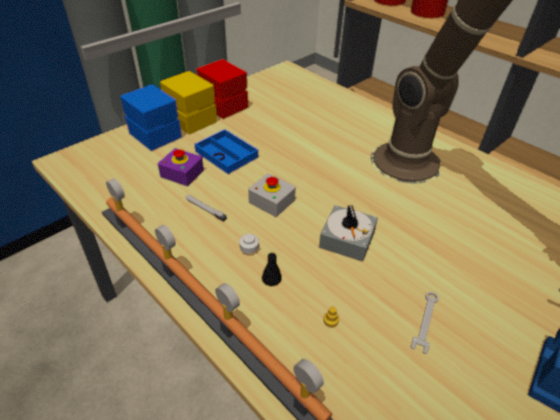

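View pics/top0.png

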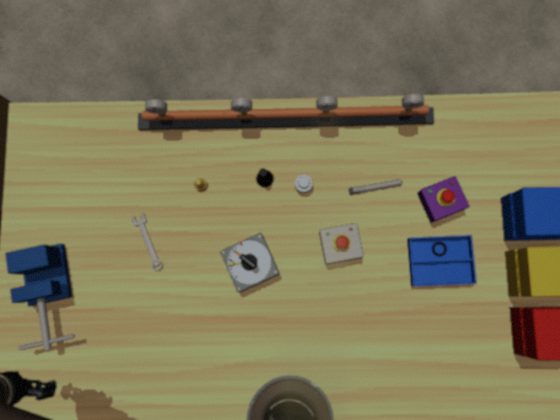

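The scene shows the timer with black knob (top px 249,263; scene 349,228) and two red-button boxes. The grey one is at top px 342,243 and scene 272,190. The purple look-alike is at top px 445,198 and scene 180,160. I choose the grey one and check it in one close crop.

```bash
python3 - <<'E'
import cv2,numpy as np
t=cv2.imread("pics/top0.png");s=cv2.imread("pics/scene0.png")
a=cv2.resize(t[225:300,212:287],(400,400),interpolation=cv2.INTER_CUBIC)
b=cv2.resize(s[200:265,312:387],(400,347),interpolation=cv2.INTER_CUBIC)
c=cv2.resize(t[215:275,312:372],(200,200),interpolation=cv2.INTER_CUBIC)
im=np.zeros((600,800,3),np.uint8);im[:400,:400]=a;im[:347,400:]=b;im[400:,:200]=c
cv2.imwrite("pics/crop1.png",im)
E
```

```text
(no output)
```

View pics/crop1.png

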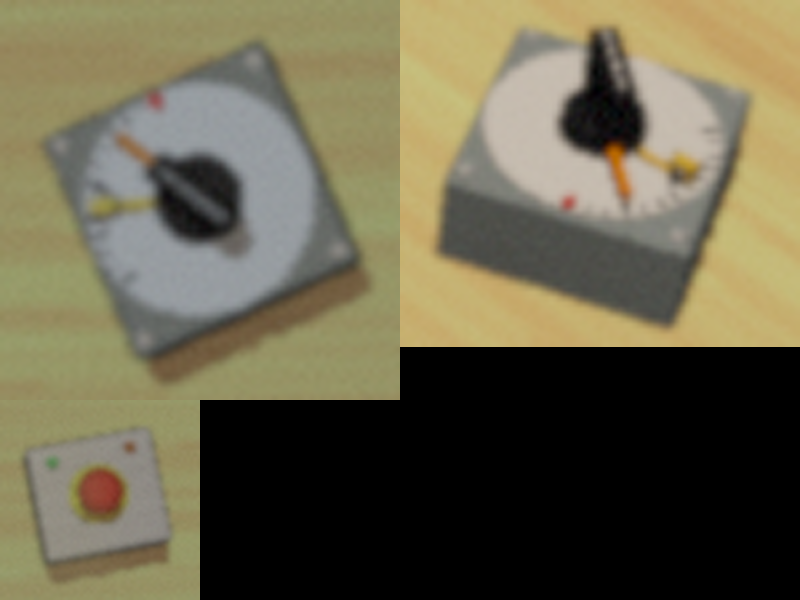

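Crop 1: the timer's red mark is at top px (241.2,243.7), the pointer tip at (234.5,250.6) and the stop block at (231.3,263.8). The grey control box's button is at about (342.2,242.5). Next I localise these.

```bash
cat > h.py <<'E'
import numpy as np,cv2
from bench import arm,optics
from scipy.spatial.transform import Rotation as R
def K(n):
    c=optics.camera_info(n);f=210/np.tan(np.radians(c["vertical_fov"])/2)
    return np.array([[f,0,c["cx"]],[0,f,c["cy"]],[0,0,1]]),c["dist_coeffs"],c["world_from_camera"]
def ray(n,px,z):
    k,d,T=K(n);u=cv2.undistortPoints(np.array([[px]],float),k,d)[0,0]
    v=T[:3,:3]@[u[0],u[1],1];return T[:3,3]+v*(z-T[2,3])/v[2]
def proj(n,P):
    k,d,T=K(n);M=np.linalg.inv(T);return cv2.projectPoints(np.atleast_2d(P).astype(float),cv2.Rodrigues(M[:3,:3])[0],M[:3,3],k,d)[0][:,0]
E
python3 - <<'E'
from h import *
A=lambda u,v:(212+(u+.5)/5.333-.5,225+(v+.5)/5.333-.5)
B=lambda u,v:(312+(u-400+.5)/5.333-.5,200+(v+.5)/5.333-.5)
C=lambda u,v:(312+(u+.5)/3.333-.5,215+(v-400+.5)/3.333-.5)
ct=np.array([ray("top",A(*p),.06) for p in [(262,40),(357,258),(140,350),(42,138)]])
cs=np.array([ray("scene",B(*p),.06) for p in [(525,28),(750,95),(672,255),(447,185)]])
for q in(ct,cs): print(q[:,:2].round(4).tolist(),q.mean(0).round(4),np.linalg.norm(np.roll(q,-1,0)-q,axis=1).round(4))
c=(ct.mean(0)+cs.mean(0))/2
for nm,z,a,b in [("mark",.0625,(156,100),(569,202)),("ptr",.072,(120,137),(628,195)),("stop",.075,(103,205),(684,164))]:
    for n,p,cc in(("top",A(*a),ct.mean(0)),("scene",B(*b),cs.mean(0))):
        w=ray(n,p,z)-cc; print(nm,n,w[:2].round(4),"r",np.hypot(*w[:2]).round(4),"ang",np.arctan2(w[1],w[0]).round(3))
# knob bar top
print("bar", ray("top",A(165,168),.112)[:2],ray("top",A(226,218),.112)[:2])
print("btn",ray("top",C(101,491),.088),ray("scene",(272.5,183),.09))
cb=[C(24,455),C(147,428),C(170,540),C(47,562)]
print("cbox",np.mean([ray("top",p,.06) for p in cb],0))
# red pixels
for n,(r0,r1,c0,c1) in {"top":(225,260,325,360),"scene":(172,196,258,288)}.items():
    im=cv2.imread(f"pics/{n}0.png").astype(int)[r0:r1,c0:c1]
    m=(im[...,2]>1.9*im[...,1])&(im[...,2]>90)&(im[...,1]<1.6*im[...,0]+25);y,x=np.nonzero(m);print(n,m.sum(),x.mean()+c0,y.mean()+r0,ray(n,(x.mean()+c0,y.mean()+r0),.088))
s=arm.read_state();print(R.from_rotvec(s["tcp_rot"]).as_matrix().round(3))
E
```

```text
[[0.5264, 0.075], [0.409, 0.0255], [0.3629, 0.1409], [0.476, 0.1932]] [0.4436 0.1086 0.06  ] [0.1274 0.1243 0.1246 0.1285]
[[0.4104, 0.027], [0.3618, 0.142], [0.4827, 0.1867], [0.5296, 0.0794]] [0.4461 0.1088 0.06  ] [0.1248 0.1288 0.1172 0.1302]
mark top [0.0514 0.0232] r 0.0564 ang 0.425
mark scene [0.0487 0.0215] r 0.0532 ang 0.415
ptr top [0.0311 0.0414] r 0.0518 ang 0.926
ptr scene [0.0309 0.0433] r 0.0532 ang 0.951
stop top [-0.0048  0.05  ] r 0.0502 ang 1.667
stop scene [-0.0044  0.05  ] r 0.0502 ang 1.658
bar [0.4549381  0.12187131] [0.42865974 0.09053345]
btn [ 0.49101744 -0.15448344  0.088     ] [ 0.50257668 -0.14090177  0.09      ]
cbox [ 0.48947994 -0.15311866  0.06      ]
top 93 342.4301075268817 241.9247311827957 [ 0.49107147 -0.15581896  0.088     ]
scene 85 271.63529411764705 180.75294117647059 [ 0.49566324 -0.15209454  0.088     ]
[[-0.     0.256  0.967]
 [-0.001  0.967 -0.256]
 [-1.    -0.001  0.   ]]
```

```bash
python3 -m creep '[[[5,-60,60,10,0,0],[10,-110,110,20,0,0],[20,-160,160,31,0,0],[30,-200,200,42,0,0],[30,-240,240,53,0,0],[30,-280,280,63,0,0],[30,-310,310,74,0,0],[30,-340,340,84,0,0],[30,-370,368,95,0,0],[30,-390,388,105,0,0],[30,-407,402,111.6,0,0],[30,-407,402,111.6,0,0]]]' 1 80
python3 - <<'E'
from h import *
for _ in range(1): f=optics.grab_frame("scene")
s=arm.read_state();M=R.from_rotvec(s["tcp_rot"]).as_matrix();print(s["t"],s["position"],M.round(3).tolist(),s["force"],s["torque"],s["joint_pos"].round(2))
print(proj("scene",s["position"]))
cv2.imwrite("pics/s1.png",cv2.resize(f[140:280,250:440,::-1],(760,560),interpolation=cv2.INTER_CUBIC))
E
```

```text
t: 1.6
position: [0.4447, 0.1064, 0.2012]
tcp_rot: [1.662, 0.836, -1.662]
force: [-0.6, -0.7, -0.0]
grip_width: 1.001
1.65 [0.44423137 0.10765663 0.20109653] [[-0.0, 0.805, -0.593], [-0.0, -0.593, -0.805], [-1.0, -0.0, 0.0]] [-0.3125119  -0.64913646  0.20249843] [0.02207014 0.02310309 0.00046555] [-0.85  0.16  0.58  2.05 -0.11  0.96 -0.86]
[[355.93577414 185.54457454]]
```

View pics/s1.png

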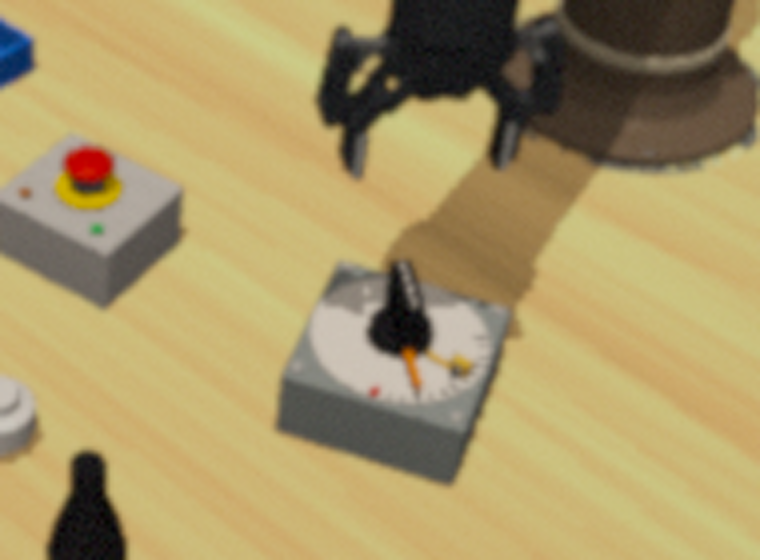

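The crop shows the open jaws straddling the knob bar (px 405,290), with the jaw line across it and nothing in the way. I descend and then grip.

```bash
python3 -m creep '[[[30,0,0,0,0,0],[60,0,0,0,0,0],[85,0,0,0,0,0],[105,0,0,0,0,0],[115,0,0,0,0,0],[119,0,0,0,0,0],[119,0,0,0,0,0]]]' && python3 -m creep '[[[0,0,0,0,0,0],[0,0,0,0,0,0],[0,0,0,0,0,0],[0,0,0,0,0,0],[0,0,0,0,0,0],[0,0,0,0,0,0],[0,0,0,0,0,0],[0,0,0,0,0,0]]]' -1 80
cat > st.py <<'E'
from h import *
s=arm.read_state();M=R.from_rotvec(s["tcp_rot"]).as_matrix()
a=np.arctan2(M[1,1],M[0,1])+np.pi/2
print("t",round(s["t"],2),"pos",s["position"].round(4),"knobang",a.round(4),"tilt",M[2].round(3),"F",s["force"].round(2),"T",s["torque"].round(3),"w",round(s["grip_width"],3))
E
python3 st.py
```

```text
t: 2.52
position: [0.4445, 0.1082, 0.0825]
tcp_rot: [1.66, 0.839, -1.659]
force: [0.0, -0.3, 0.0]
grip_width: 1.002
t: 3.52
position: [0.4431, 0.109, 0.0826]
tcp_rot: [1.659, 0.842, -1.662]
force: [-7.0, 3.2, 10.9]
grip_width: 0.171
t 3.52 pos [0.4431 0.109  0.0826] knobang 0.9361 tilt [-1.    -0.003  0.   ] F [-7.04  3.16 10.87] T [0.659 1.42  0.038] w 0.171
```

```bash
python3 -m creep '[[[0,-1.6,0,0,0,0],[0,-1.6,0,4,0,0],[0,-1.6,0,9,0,0],[0,-1.6,0,14,0,0],[0,-1.6,0,19,0,0],[0,-1.6,0,24,0,0]]]'; python3 st.py;  python3 -m creep '[[[0,0,0,4,0,0],[0,0,0,8,0,0],[0,0,0,12,0,0],[0,0,0,14,0,0],[0,0,0,14,0,0],[0,0,0,14,0,0]]]'; python3 - <<'E'
from h import *
f=optics.grab_frame("scene")
cv2.imwrite("pics/s2.png",cv2.resize(f[180:270,300:400,::-1],(660,594),interpolation=cv2.INTER_CUBIC))
E
python3 st.py
```

```text
t: 4.28
position: [0.4434, 0.1084, 0.0827]
tcp_rot: [1.933, 0.507, -1.933]
force: [-1.6, -2.0, 5.1]
grip_width: 0.177
t 4.28 pos [0.4434 0.1084 0.0827] knobang 0.5134 tilt [-1.  0. -0.] F [-1.63 -2.04  5.12] T [-0.652  0.175  0.112] w 0.177
t: 5.03
position: [0.4435, 0.1081, 0.0827]
tcp_rot: [2.077, 0.283, -2.076]
force: [0.2, -3.0, 6.9]
grip_width: 0.173
t 5.08 pos [0.4435 0.108  0.0827] knobang 0.2709 tilt [-1.     0.001 -0.001] F [-0.89 -2.72  6.05] T [-0.872  0.16  -0.075] w 0.175
```

View pics/s2.png

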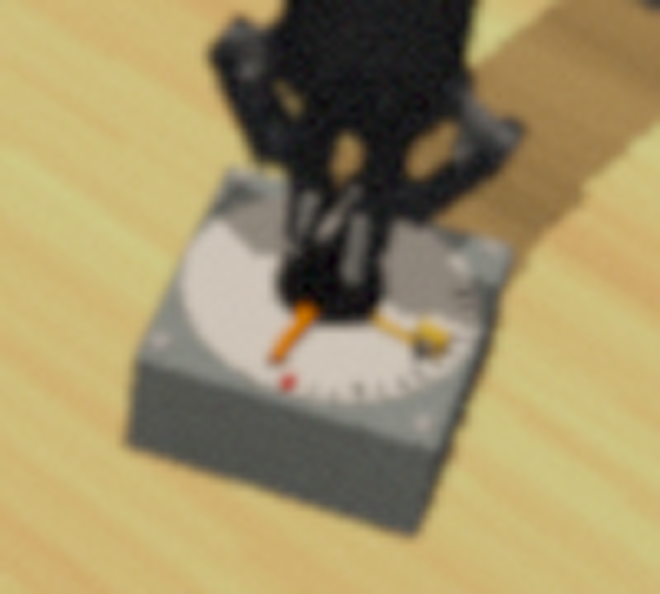

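The pointer tip, at scene px (341.2,233.8), now seems to lie beyond the red mark at (343.2,237.5). I check this numerically.

```bash
python3 - <<'E'
from h import *
c=np.array([.4437,.1083])
B=lambda u,v:(300+(u+.5)/6.6-.5,180+(v+.5)/6.6-.5)
for nm,p,z in(("tip",(275,358),.069),("mid",(295,330),.072),("mark",(288,382),.0625),("stop",(432,335),.075)):
    w=ray("scene",B(*p),z)[:2]-c;print(nm,w,np.hypot(*w),np.arctan2(w[1],w[0]))
    # predicted pointer tip at 0.27
for a in (.27,.42): print(a,[(300-0)*0+ (proj("scene",[c[0]+.054*np.cos(a),c[1]+.054*np.sin(a),.072])[0]-[300,180])*6.6])
E
```

```text
tip [0.05011757 0.01293496] 0.051759871832317006 0.2525803897527043
mid [0.03434155 0.00962858] 0.03566582963175926 0.2733582304462621
mark [0.05117746 0.02176913] 0.05561498957784431 0.4021803008313085
stop [-0.00236941  0.05072826] 0.0507835601073694 1.6174703651521343
0.27 [array([272.69545526, 354.24848585])]
0.42 [array([291.47989888, 361.00543   ])]
```

Past the mark by about 0.14 rad. Now I go back anticlockwise, quickly at first and then slowly.

```bash
python3 -m creep '[[[0,0,0,-4,0,0],[0,0,0,-9,0,0],[0,0,0,-14,0,0],[0,0,0,-19,0,0],[0,0,0,-24,0,0],[0,0,0,-29,0,0],[0,0,0,-34,0,0],[0,0,0,-39,0,0],[0,0,0,-44,0,0],[0,0,0,-48,0,0],[0,0,0,-50,0,0],[0,0,0,-51,0,0]]]'; python3 st.py
python3 -m creep '[[[0,0,0,-0.5,0,0],[0,0,0,-1,0,0],[0,0,0,-1.5,0,0],[0,0,0,-2,0,0]]]'; python3 st.py
python3 -m creep '[[[0,0,0,-0.5,0,0],[0,0,0,-1,0,0]]]'; python3 st.py
```

```text
t: 6.58
position: [0.4426, 0.1093, 0.0827]
tcp_rot: [1.503, 0.989, -1.504]
force: [-4.1, 2.0, 7.7]
grip_width: 0.168
t 6.58 pos [0.4426 0.1093 0.0827] knobang 1.1628 tilt [-1.    -0.001 -0.001] F [-4.14  2.01  7.67] T [ 0.263  0.71  -0.121] w 0.168
t: 7.08
position: [0.4425, 0.1093, 0.0826]
tcp_rot: [1.479, 1.01, -1.48]
force: [-3.4, 2.3, 9.2]
grip_width: 0.175
t 7.08 pos [0.4425 0.1093 0.0826] knobang 1.1972 tilt [-1.    -0.001 -0.   ] F [-3.41  2.31  9.17] T [ 0.201  0.755 -0.141] w 0.175
t: 7.32
position: [0.4425, 0.1093, 0.0826]
tcp_rot: [1.467, 1.021, -1.467]
force: [-5.2, 1.7, 8.5]
grip_width: 0.172
t 7.33 pos [0.4425 0.1093 0.0826] knobang 1.2146 tilt [-1.    -0.001 -0.   ] F [-5.19  1.69  8.46] T [ 0.258  0.765 -0.121] w 0.172
```

```bash
cat >> st.py <<'E'
import sys
sys.exit(abs(s["torque"][2])>0.2)
E
python3 -m creep '[[[0,0,0,-0.5,0,0],[0,0,0,-1,0,0],[0,0,0,-1,0,0]]]' >/dev/null; python3 st.py &&
python3 -m creep '[[[0,0,0,-0.5,0,0],[0,0,0,-1,0,0],[0,0,0,-1,0,0]]]' >/dev/null; python3 st.py &&
python3 -m creep '[[[0,0,0,-0.4,0,0],[0,0,0,-0.8,0,0]]]' >/dev/null; python3 st.py &&
python3 -m creep '[[[0,0,0,-0.4,0,0],[0,0,0,-0.8,0,0]]]' >/dev/null; python3 st.py &&
python3 -m creep '[[[0,0,0,-0.4,0,0],[0,0,0,-0.8,0,0]]]' >/dev/null; python3 st.py &&
python3 -m creep '[[[0,0,0,-0.4,0,0],[0,0,0,-0.8,0,0]]]' >/dev/null; python3 st.py
```

```text
t 7.7 pos [0.4425 0.1093 0.0826] knobang 1.2322 tilt [-1.    -0.001 -0.   ] F [-4.96  2.09  8.07] T [ 0.233  0.821 -0.047] w 0.172
t 7.7 pos [0.4425 0.1093 0.0826] knobang 1.2322 tilt [-1.    -0.001 -0.   ] F [-4.96  2.09  8.07] T [ 0.233  0.821 -0.047] w 0.172
t 7.7 pos [0.4425 0.1093 0.0826] knobang 1.2322 tilt [-1.    -0.001 -0.   ] F [-4.96  2.09  8.07] T [ 0.233  0.821 -0.047] w 0.172
t 7.7 pos [0.4425 0.1093 0.0826] knobang 1.2322 tilt [-1.    -0.001 -0.   ] F [-4.96  2.09  8.07] T [ 0.233  0.821 -0.047] w 0.172
t 7.7 pos [0.4425 0.1093 0.0826] knobang 1.2322 tilt [-1.    -0.001 -0.   ] F [-4.96  2.09  8.07] T [ 0.233  0.821 -0.047] w 0.172
t 7.7 pos [0.4425 0.1093 0.0826] knobang 1.2322 tilt [-1.    -0.001 -0.   ] F [-4.96  2.09  8.07] T [ 0.233  0.821 -0.047] w 0.172False
False
False
False
False
False
```

```bash
sed -i 's/sys.exit(.*/sys.exit(int(abs(s["torque"][2])>0.19))/' st.py
python3 -m creep '[[[0,0,0,-0.4,0,0],[0,0,0,-0.8,0,0]]]' >/dev/null; python3 st.py &&
python3 -m creep '[[[0,0,0,-0.4,0,0],[0,0,0,-0.8,0,0]]]' >/dev/null && python3 st.py &&
python3 -m creep '[[[0,0,0,-0.4,0,0],[0,0,0,-0.8,0,0]]]' >/dev/null && python3 st.py &&
python3 -m creep '[[[0,0,0,-0.4,0,0],[0,0,0,-0.8,0,0]]]' >/dev/null && python3 st.py &&
python3 -m creep '[[[0,0,0,-0.4,0,0],[0,0,0,-0.8,0,0]]]' >/dev/null && python3 st.py &&
python3 -m creep '[[[0,0,0,-0.4,0,0],[0,0,0,-0.8,0,0]]]' >/dev/null && python3 st.py
```

```text
t 7.95 pos [0.4425 0.1094 0.0826] knobang 1.2461 tilt [-1.    -0.001 -0.001] F [-3.99  1.72  8.39] T [ 0.251  0.832 -0.111] w 0.172
t 8.2 pos [0.4425 0.1094 0.0827] knobang 1.26 tilt [-1.    -0.001 -0.001] F [-4.58  1.61  7.73] T [ 0.334  0.772 -0.055] w 0.172
t 8.45 pos [0.4424 0.1094 0.0826] knobang 1.274 tilt [-1.    -0.002 -0.001] F [-5.07  0.99  8.23] T [ 0.348  0.822 -0.128] w 0.175
t 8.7 pos [0.4424 0.1094 0.0827] knobang 1.2879 tilt [-1.    -0.002 -0.001] F [-4.36  1.51  8.  ] T [ 0.335  0.846 -0.148] w 0.17
t 8.95 pos [0.4424 0.1094 0.0827] knobang 1.3019 tilt [-1.    -0.002 -0.001] F [-4.16  2.41  9.36] T [ 0.284  0.855 -0.168] w 0.171
t 9.2 pos [0.4423 0.1094 0.0826] knobang 1.3159 tilt [-1.    -0.002 -0.001] F [-5.35  1.58  8.04] T [ 0.364  0.905 -0.087] w 0.174
```

```bash
sed -i 's/>0.19/>0.23/' st.py
python3 -m creep '[[[0,0,0,-0.4,0,0],[0,0,0,-0.8,0,0]]]' >/dev/null; python3 st.py &&
python3 -m creep '[[[0,0,0,-0.4,0,0],[0,0,0,-0.8,0,0]]]' >/dev/null && python3 st.py &&
python3 -m creep '[[[0,0,0,-0.4,0,0],[0,0,0,-0.8,0,0]]]' >/dev/null && python3 st.py &&
python3 -m creep '[[[0,0,0,-0.4,0,0],[0,0,0,-0.8,0,0]]]' >/dev/null && python3 st.py &&
python3 -m creep '[[[0,0,0,-0.4,0,0],[0,0,0,-0.8,0,0]]]' >/dev/null && python3 st.py &&
python3 -m creep '[[[0,0,0,-0.4,0,0],[0,0,0,-0.8,0,0]]]' >/dev/null && python3 st.py
```

```text
t 9.45 pos [0.4423 0.1094 0.0826] knobang 1.3298 tilt [-1.    -0.002 -0.001] F [-4.95  1.29  8.71] T [ 0.36   0.902 -0.125] w 0.173
t 9.7 pos [0.4423 0.1094 0.0826] knobang 1.3438 tilt [-1.    -0.002 -0.001] F [-5.49  1.97  8.56] T [ 0.363  0.941 -0.13 ] w 0.174
t 9.95 pos [0.4423 0.1094 0.0826] knobang 1.3578 tilt [-1.    -0.002 -0.001] F [-5.55  2.04  8.82] T [ 0.348  0.928 -0.122] w 0.174
t 10.2 pos [0.4423 0.1094 0.0826] knobang 1.3718 tilt [-1.    -0.002 -0.001] F [-5.4   1.41  8.63] T [ 0.4    0.946 -0.106] w 0.173
t 10.45 pos [0.4423 0.1094 0.0826] knobang 1.3857 tilt [-1.    -0.002 -0.001] F [-5.59  2.46  8.99] T [ 0.413  1.016 -0.115] w 0.172
t 10.7 pos [0.4423 0.1094 0.0827] knobang 1.3997 tilt [-1.    -0.002 -0.001] F [-4.93  1.2   8.67] T [ 0.384  0.999 -0.15 ] w 0.174
```

```bash
python3 -m creep '[[[0,0,0,-0.3,0,0],[0,0,0,-0.6,0,0]]]' >/dev/null; python3 st.py &&
python3 -m creep '[[[0,0,0,-0.3,0,0],[0,0,0,-0.6,0,0]]]' >/dev/null && python3 st.py &&
python3 -m creep '[[[0,0,0,-0.3,0,0],[0,0,0,-0.6,0,0]]]' >/dev/null && python3 st.py &&
python3 -m creep '[[[0,0,0,-0.3,0,0],[0,0,0,-0.6,0,0]]]' >/dev/null && python3 st.py &&
python3 -m creep '[[[0,0,0,-0.3,0,0],[0,0,0,-0.6,0,0]]]' >/dev/null && python3 st.py &&
python3 -m creep '[[[0,0,0,-0.3,0,0],[0,0,0,-0.6,0,0]]]' >/dev/null && python3 st.py
```

```text
t 10.95 pos [0.4423 0.1095 0.0827] knobang 1.41 tilt [-1.    -0.002 -0.001] F [-6.54  3.25  9.6 ] T [ 0.458  1.018 -0.156] w 0.174
t 11.2 pos [0.4422 0.1095 0.0826] knobang 1.4204 tilt [-1.    -0.002 -0.001] F [-5.36  1.78  8.77] T [ 0.408  0.963 -0.266] w 0.175
```

Contact begins at about 1.41 rad. I ease in a little more.

```bash
python3 -m creep '[[[0,0,0,-0.2,0,0],[0,0,0,-0.3,0,0]]]' >/dev/null; python3 st.py;
python3 -m creep '[[[0,0,0,0,0,0]]]' >/dev/null; python3 st.py
```

```text
t 11.45 pos [0.4422 0.1095 0.0826] knobang 1.4254 tilt [-1.    -0.002 -0.001] F [-4.98  2.15  9.29] T [ 0.411  1.024 -0.235] w 0.176
t 11.57 pos [0.4422 0.1095 0.0826] knobang 1.4253 tilt [-1.    -0.002 -0.001] F [-5.88  2.49  9.68] T [ 0.451  0.986 -0.196] w 0.175
```

```bash
python3 -m creep '[[[0,0,0,-0.2,0,0],[0,0,0,-0.4,0,0]]]' >/dev/null; python3 st.py;
python3 -m creep '[[[0,0,0,0,0,0]]]' >/dev/null; python3 st.py
```

```text
t 11.82 pos [0.4422 0.1095 0.0826] knobang 1.4323 tilt [-1.    -0.002 -0.001] F [-6.14  1.95  9.29] T [ 0.398  1.077 -0.301] w 0.173
t 11.95 pos [0.4422 0.1095 0.0826] knobang 1.4324 tilt [-1.    -0.002 -0.001] F [-5.56  1.7   9.33] T [ 0.401  1.016 -0.226] w 0.167
```

```bash
python3 -m creep '[[[0,0,0,-0.2,0,0],[0,0,0,-0.4,0,0]]]' >/dev/null; python3 st.py;
python3 -m creep '[[[0,0,0,0,0,0]]]' >/dev/null; python3 st.py;python3 -m creep '[[[0,0,0,0,0,0]]]' >/dev/null; python3 st.py;python3 -m creep '[[[0,0,0,0,0,0]]]' >/dev/null; python3 st.py
```

```text
t 12.2 pos [0.4422 0.1095 0.0826] knobang 1.4391 tilt [-1.    -0.002 -0.001] F [-5.33  2.05  8.73] T [ 0.448  1.017 -0.342] w 0.175
t 12.32 pos [0.4422 0.1095 0.0826] knobang 1.4392 tilt [-1.    -0.002 -0.001] F [-4.73  3.13  9.61] T [ 0.464  1.031 -0.279] w 0.174
t 12.45 pos [0.4422 0.1095 0.0826] knobang 1.4392 tilt [-1.    -0.002 -0.001] F [-5.04  2.06  8.55] T [ 0.461  1.054 -0.321] w 0.174
t 12.57 pos [0.4422 0.1095 0.0826] knobang 1.4391 tilt [-1.    -0.002 -0.001] F [-5.59  1.86  9.02] T [ 0.437  1.059 -0.281] w 0.172
```

Seated at about 4.5–5 N and held for longer than 0.3 s. Now I release and lift straight up.

```bash
python3 -m creep '[[[0,0,0,0,0,0],[0,0,0,0,0,0],[0,0,0,0,0,0],[0,0,0,0,0,0],[0,0,0,0,0,0],[0,0,0,0,0,0],[0,0,0,0,0,0],[0,0,0,0,0,0]]]' 1; python3 st.py; python3 -m creep '[[[-10,0,0,0,0,0],[-30,0,0,0,0,0],[-60,0,0,0,0,0],[-90,0,0,0,0,0],[-110,0,0,0,0,0],[-118,0,0,0,0,0],[-118,0,0,0,0,0]]]';python3 - <<'E'
from h import *
f=optics.grab_frame("scene")
cv2.imwrite("pics/s3.png",cv2.resize(f[180:270,300:400,::-1],(660,594),interpolation=cv2.INTER_CUBIC))
s=arm.read_state();M=R.from_rotvec(s["tcp_rot"]).as_matrix()
print(s["position"], 1e3*M.T@(np.array([.4915,-.154,.18])-s["position"]),s["force"])
E
```

```text
t: 13.58
position: [0.4431, 0.1088, 0.0823]
tcp_rot: [1.305, 1.144, -1.305]
force: [0.3, 0.0, -0.1]
grip_width: 0.999
t 13.57 pos [0.4431 0.1088 0.0823] knobang 1.4395 tilt [-1. -0. -0.] F [ 0.25  0.03 -0.13] T [ 0.004 -0.013 -0.022] w 0.999
t: 14.45
position: [0.4432, 0.1089, 0.2006]
tcp_rot: [1.306, 1.144, -1.304]
force: [-0.6, 0.4, -0.7]
grip_width: 1.001
[0.442861   0.10878599 0.19999994] [ 19.97871332  82.63228449 254.15543407] [-0.07871096 -0.41798968 -0.3985399 ]
```

View pics/s3.png

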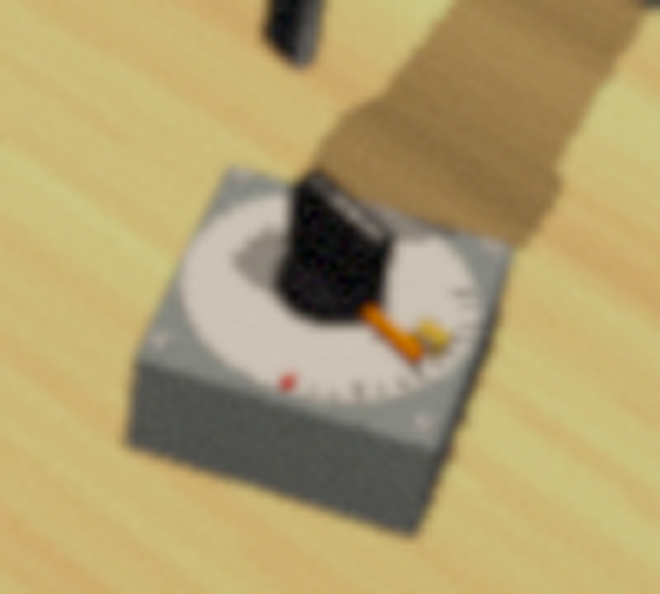

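The pointer (tip at crop px 415,355) rests against the stop's clockwise side (block at 432,335), and the knob is free. Next is the button, with the fingers shut.

```bash
python3 -m creep '[[[0,12,36,0,0,0],[0,27,84,0,0,0],[10,43,132,0,0,0],[30,59,180,0,0,0],[50,72,222,0,0,0],[60,80,246,0,0,0],[65,82.6,254,0,0,0],[70,82.6,254,0,0,0],[70,82.6,254,0,0,0]]]' -1 60; python3 - <<'E'
from h import *
f=optics.grab_frame("scene")
cv2.imwrite("pics/s4.png",cv2.resize(f[120:240,210:370,::-1],(800,600),interpolation=cv2.INTER_CUBIC))
E
python3 st.py
```

```text
t: 15.62
position: [0.4915, -0.1524, 0.1299]
tcp_rot: [1.304, 1.146, -1.305]
force: [0.1, 0.3, -1.6]
grip_width: -0.001
t 15.68 pos [ 0.4918 -0.1524  0.1302] knobang 1.4412 tilt [-1.    -0.    -0.001] F [-0.42  0.11 -0.19] T [0.003 0.064 0.005] w 0.002
```

View pics/s4.png

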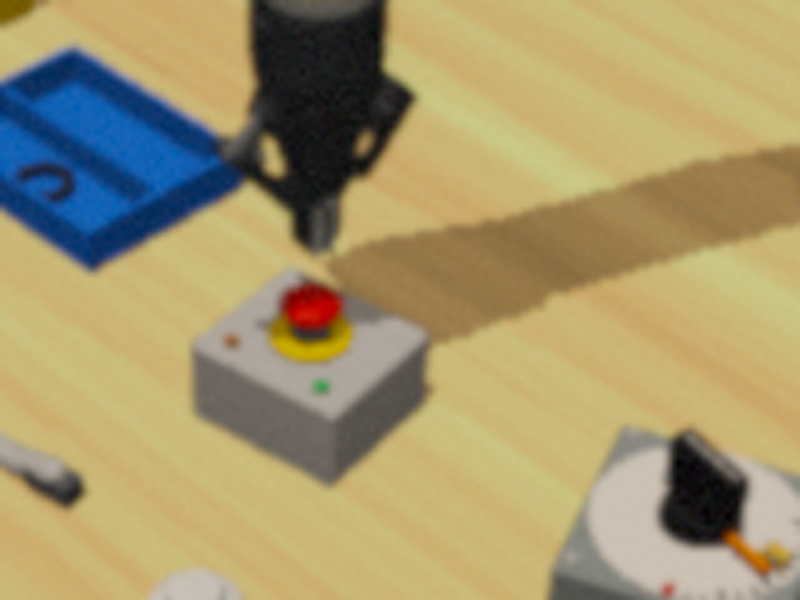

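The shut fingers (tip px 317,250) stand right above the red button (312,300) of the grey box. I press it slowly.

```bash
python3 -m creep '[[[10,0,0,0,0,0],[22,0,0,0,0,0],[30,0,0,0,0,0],[34,0,0,0,0,0],[36,0,0,0,0,0],[38,0,0,0,0,0],[39,0,0,0,0,0]]]'; python3 -m creep '[[[1,0,0,0,0,0],[2,0,0,0,0,0],[2,0,0,0,0,0]]]'; python3 st.py
```

```text
t: 16.55
position: [0.4919, -0.1539, 0.0915]
tcp_rot: [1.306, 1.144, -1.305]
force: [0.2, -0.0, 1.5]
grip_width: -0.001
t: 16.92
position: [0.4919, -0.1539, 0.0894]
tcp_rot: [1.306, 1.144, -1.305]
force: [-0.8, -0.5, 3.8]
grip_width: -0.005
t 16.93 pos [ 0.4919 -0.1539  0.0894] knobang 1.4394 tilt [-1.  0. -0.] F [-0.79 -0.54  3.78] T [-0.093  0.131 -0.028] w -0.005
```

```bash
python3 -m creep '[[[1.5,0,0,0,0,0],[3,0,0,0,0,0],[3.2,0,0,0,0,0],[3.2,0,0,0,0,0],[3.2,0,0,0,0,0]]]'; python3 st.py
python3 -m creep '[[[-2,0,0,0,0,0],[-6,0,0,0,0,0],[-15,0,0,0,0,0],[-40,0,0,0,0,0],[-80,0,0,0,0,0],[-110,0,0,0,0,0],[-120,0,0,0,0,0],[-120,0,0,0,0,0]]]';python3 - <<'E'
from h import *
f=optics.grab_frame("scene")
a=f[165:265,250:390,::-1]
cv2.imwrite("pics/s5.png",cv2.resize(a,(798,570),interpolation=cv2.INTER_CUBIC))
E
python3 st.py
```

```text
t: 17.55
position: [0.4919, -0.1539, 0.0862]
tcp_rot: [1.306, 1.144, -1.305]
force: [-0.4, -0.8, 5.9]
grip_width: 0.001
t 17.55 pos [ 0.4919 -0.1539  0.0862] knobang 1.4394 tilt [-1.  0. -0.] F [-0.41 -0.79  5.88] T [-0.043  0.211 -0.005] w 0.001
t: 18.55
position: [0.4918, -0.1536, 0.2061]
tcp_rot: [1.306, 1.144, -1.304]
force: [0.5, -0.2, -0.3]
grip_width: 0.002
t 18.6 pos [ 0.4913 -0.1534  0.2054] knobang 1.4397 tilt [-1.    -0.001 -0.   ] F [0.01 0.68 0.26] T [ 0.032 -0.018  0.064] w -0.001
```

View pics/s5.png

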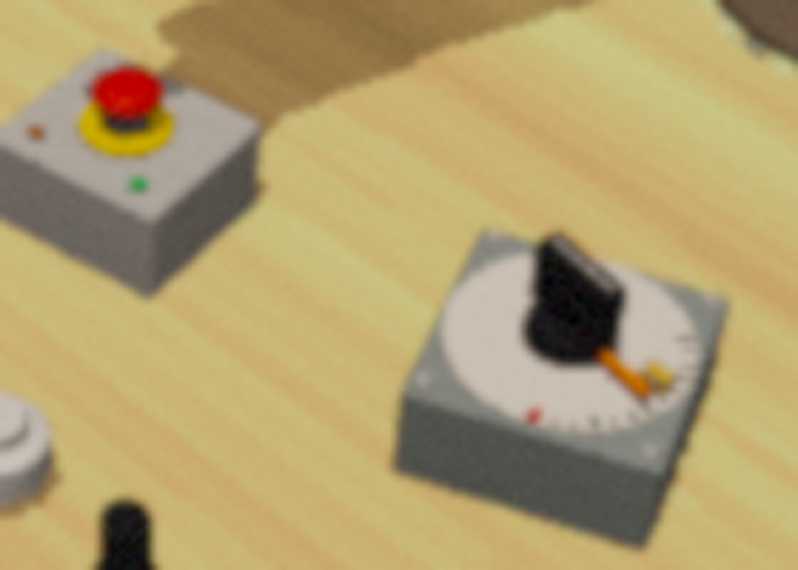

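The last picture shows the button back up (px 127,92) and the pointer (tip 640,385) still against the stop (657,375). The arm is clear of everything, so I hand the job in.

```bash
python3 -c "
from bench import arm
print(arm.sign_off())"
```

```text
the job is handed in; nothing more can be done
None
```

The job is done in the order asked and handed in at about 18.6 s, well inside the 67 s limit. The hand-in reports no verdict.

- **Past the mark:** I wound the knob clockwise to about 0.14 rad past the red top mark, checked in a scene picture. The hard end is at 0.35 rad.
- **Seating on the screw:** Turning back, contact came at about 1.41 rad (world angle). The torque rose from about 0.12 N m of drag to about 0.34 N m, roughly 4.5 N on the screw, and I held it for more than 0.3 s. Torque noise was about ±0.04 N m. The turn after contact suggests somewhat more, up to about 6–7 N, still under the 10 N limit.
- **Release:** I opened the gripper and lifted straight up. The pictures afterwards show the pointer still against the stop.
- **Button:** Only then did I press the grey box's red button, about 5.8 mm deep at about 6 N. It came back up, as the last picture shows.

The gripper stayed about 7 mm above the top of the brass stop throughout. The purple box was left alone. I did not check the loose parts one by one at the end, but no move went near them. One early checking script had a bug that stopped its sequence after the first small step; nothing else moved because of it.

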